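# Close the bonding jig and hold the pressing block ready over the plate

### The arm

A 6-joint arm with a two-finger parallel gripper is mounted at the origin on a cart in front of the work surface, level with it; the furniture and walls round the work are solid. World frame = base frame: x ahead of the robot, y to its left, z up, the work surface at z = 0. Lengths are in m, angles in rad, forces in N, time in s.
With the tool pointing down it reaches from about 0.375 to 0.9 m from the base axis. Payload 3.1 kg.
Tool frame: the origin (TCP) lies at the centre of the arm's flange, where the gripper is bolted on; the fingertips stand 182 mm ahead of it and the grasp point (between the pads) lies 164 mm ahead of it; z points along the fingers, y is the line along which they close (so a half turn about z gives the same grasp; the last joint's range is limited). The gripper opens to 87 mm and grips with 3 to 60 N. Pads are 19 mm wide; open, the fingers measure 117 mm over their backs; the gripper's body (75 mm by 190 mm) begins 51 mm behind the grasp point.
Start: joints at [1.083, 0.527, 1.433, -0, 1.181, -0.178], TCP at [0.19, 0.595, 0.405] pointing down, gripper open.
Joint ranges: [-3.08, 3.08], [-0.75, 2.2], [0.22, 2.44], [-1.43, 4.57], [0, 2.65], [-2.85, 2.85]. Speed limits (rad/s): [2.79, 2.79, 3.14, 3.14, 3.14, 3.14].

### API

Orientations are given as a unit quaternion [x, y, z, w].
In Python, from rig import * gives the robot as it stands.
- The arm moves only by the tool move_arm, never from a script. Its argument "commands" is a list that holds one entry, the list of rows, each a list of 6 numbers: the shift along the tool's x, y, z in units of 40 mm (1.0 is 40 mm), then the turn, a rotation vector about the tool's x, y, z in rad. A call has 1 to 12 rows; each row is the pose to reach, as a shift and turn from the pose commanded when the call began, along the tool's axes at that moment; what a row does not reach only later rows make up. A row lasts 1/8 s, in which the tool goes at most 62.5 mm and 10.7 degrees, less where a joint would pass 70% of its speed; a pose out of reach is approached as far as the arm can. A call with a gripper value outside its range is refused whole. "claw" is the closure, from -1 (fully open) to 1 (shut), so that 0 is half open, set as the call begins (left out, the last holds). The fingers move at their own pace and stop on an object; "squeeze" is the grip in N (left out, the last holds). Time passes only in rows, so rows that repeat a pose let the fingers close. It gives the time, the measured TCP pose, the force, the opening and the grip force at its end, in the units of the state.
- get_obs(): the state, without advancing time (a new reading comes with each control period).
- camera(name): name is "scene" or "top" or "wrist"; returns a dict with "pixels" (384x512x3 uint8, blue, green, red), "range_z" (384x512 float32, m along the optical axis (not along the pixel's ray), 0 where there is no reading), "camera_matrix" (3x3 intrinsics, pixels), "extrinsics" (4x4, takes a point from world to camera coordinates). Camera axes: x right, y up, looking along -z (the intrinsics and any distortion apply to the point x, -y, -z); pixel columns grow to the right and rows downward; lengths in m; the calibration is good to about 2 mm. A picture is of the moment at which its call begins.
- hand_in(): hands the job in; it is judged then, once.
The state is a dict: "time": time; "q": joint angles; "joint_velocities": joint speeds; "joint_torque": joint torques, N m; "position": TCP position; "tool_rot": TCP orientation; "ft_force": force on the tool from outside, world axes, zero at the start; "moment": the same for the moment, N m; "grip_width": finger opening in m; "grip_force": force on a finger pad.
Only numpy, scipy, OpenCV 4.12 (cv2) and the standard library are available. Lean on these libraries where they do the work, as an engineer would, in place of code of your own. Each camera call takes 0.05 s, during which the arm holds its last target. There are 200 camera calls.

### The job

Push the open clamp frame of the blue bonding jig fully down so that it traps the aluminium plate, then pick up the wooden pressing block, carry it over the rack of wire spools and hold it level about 1 cm above the plate, centred on and lined up with the red outline, touching neither the plate nor the frame. Finish while still holding the block there in the gripper, ready to be pressed down; do not touch the rack, and leave everything else where it is.

Things in the scene. Friction and masses are not known exactly. Their poses are not given: they have to be found in the camera images.
- block: plain wooden pressing block, loose, 45 (its x) x 90 (its y) x 40 (its z) mm, 0.08 to 0.17 kg, 40 mm tall on the table at the robot's left, beyond the rack; between them also stand a striped pouch up to 180 mm tall, a stack of books 135 mm tall and a low purple bag, all fixed; origin: centre of its underside, z up. Both ends and both sides are alike.
- jig: bonding jig, fixed to the table: blue base plate 196 (its x) x 124 (its y) x 10 mm, with an aluminium plate 126 x 78 mm lying on its middle and a steel clamp frame hinged at its +x end, the end away from the robot; origin: centre of the base's underside, z up.
- plate_centre (a point): centre of the aluminium plate's top face, 12 mm above the table; axes as the jig's. A red outline 90 (along the jig's x) x 45 mm (along its y) printed round this point on the plate shows where the block belongs, with the block's long side along the jig's x.
- frame (a joint): angle of the clamp frame, rad: 0 = shut, flat on the jig, against a stop; 0.6 to 1.0 at the start, at most 1.2. It turns about the jig's y axis through frame_hinge; its free end, at the jig's -x end towards the robot, goes down as it shuts. The stiff hinge stays where it is left; about 3 N down on the tab shuts it.
- frame_tab (a point): middle of the upper face of the yellow tab (30 mm along the frame, 34 mm wide, 6 mm thick) on the free end of the clamp frame, which is the place to push; it moves with the frame, 176 mm from the hinge line and 3 mm above the frame's mid-plane; when shut it lies 19 mm above the table.
- frame_hinge (a point): middle of the clamp frame's hinge line, on the jig, 84 mm along the jig's +x from its origin and 16 mm above the table; axes as the jig's. The frame: 152 x 104 mm, bars 18 mm wide, 5 mm thick; its window is 116 (jig's x) x 68 (jig's y) mm, larger than the block; shut, its top is 6 mm above the plate's top.
- rack: spool rack, fixed to the table next to the jig, on the block's side: a wooden bar 190 (its x) x 60 (its y) x 16 mm carrying three wire spools (red, brass-coloured, grey) 40 to 48 mm across in a row along x, with a steel pin through each; its highest point is 74 mm above the table. Origin: centre of the bar's underside, z up.
- jar_teal: small screw jar with sky-blue contents and a white lid, 47 mm across, 58 mm tall; origin: centre of its underside. A bystander.
- jar_gold: small screw jar with yellow contents and a black lid, 43 mm across, 52 mm tall; origin: centre of its underside. A bystander.
- tape_elec: black roll of tape lying flat, 62 mm across, 19 mm tall; origin: centre of its underside. A bystander.
- pliers_red: pliers with red handles lying flat, 46 x 179 x 16 mm; origin: centre of its underside. A bystander.
- glue_bottle: standing bottle, turquoise with a white cap, 60 mm across, 200 mm tall; origin: centre of its underside. A bystander.
- marker1: dark blue marker pen lying flat, 134 mm long, 16 mm thick; origin: centre of its underside. A bystander.

How it is judged:
By the outcome, as a careful person would: the job done as asked, in the order asked, and still so for the second after the job is handed in, while the arm keeps its last pose, push and grip.
It also fails if it takes over 64 s, if anything falls off the work surface, if the arm or the gripper's body presses on something with over 40 N, if the wrist force passes 120 N, or if a joint passes its speed limit or range.

## Working session

There is one attempt and no reset: what is moved stays moved. The work goes in short steps, Python scripts to look and compute and a tool call to move; the robot and the scene stay as the last step left them, time stands still between calls to the robot, and variables do not carry over. Pictures are saved under pics/ and viewed, at most 10 in all, crops included, and the job is handed in when it is done.

Besides the shell and the picture viewer there is one more tool, called as name(argument=value, ...) on one line, values as JSON. move_arm: Moves the arm, as the interface text tells. Its arguments: {"type":"object","properties":{"commands":{"type":"array","items":{"type":"array","items":{"type":"array","items":{"type":"number"}}}},"claw":{"type":"number"},"squeeze":{"type":"number"}},"required":["commands"]}

```bash
mkdir -p pics; ls
cat > h.py <<'E'
from rig import *
import numpy as np, cv2
def snap(n,tag):
    c=camera(n); np.savez(f'pics/{tag}.npz',**c); cv2.imwrite(f'pics/{tag}.png',c['pixels']); return c
def load(tag): return dict(np.load(f'pics/{tag}.npz'))
def ray(c,u,v):
    K=c['camera_matrix'];E=c['extrinsics'];R=E[:3,:3];t=E[:3,3]
    d=np.linalg.inv(K)@np.array([u,v,1.]); d=R.T@np.array([d[0],-d[1],-d[2]])
    return -R.T@t,d
def onz(c,u,v,z):
    o,d=ray(c,u,v); return o+d*(z-o[2])/d[2]
def proj(c,p):
    q=c['extrinsics'][:3,:3]@np.array(p)+c['extrinsics'][:3,3]; q=c['camera_matrix']@np.array([q[0],-q[1],-q[2]]); return q[:2]/q[2]
def cloud(c):
    h,w=c['range_z'].shape; v,u=np.mgrid[:h,:w]; K=c['camera_matrix']
    z=c['range_z']; d=np.stack([u,v,np.ones_like(u)],-1)@np.linalg.inv(K).T*z[...,None]
    d[...,1:]*=-1
    E=c['extrinsics']; return (d-E[:3,3])@E[:3,:3]
E
python3 - <<'E'
from h import *
a=snap('scene','s0');b=snap('top','t0');snap('wrist','w0')
o=get_obs();print({k:np.round(v,3) for k,v in o.items()})
cv2.imwrite('pics/st0.png',cv2.resize(np.vstack([a['pixels'],b['pixels']]),(400,600)))
for c in (a,b): print(np.round(onz(c,256,192,0),3),np.round(ray(c,0,0)[0],3))
E
```

```text
pics
{'time': np.float64(0.15), 'q': array([ 1.084,  0.528,  1.434, -0.   ,  1.181, -0.178]), 'joint_velocities': array([-0.001, -0.002, -0.004, -0.001, -0.001, -0.   ]), 'joint_torque': array([ 1.0000e-03, -4.4043e+01, -1.7684e+01,  6.3000e-02,  5.5000e-02,
       -0.0000e+00]), 'position': array([0.19 , 0.595, 0.404]), 'tool_rot': array([ 0.154,  0.988, -0.001, -0.   ]), 'ft_force': array([ 0.368, -0.339, -0.416]), 'moment': array([-0.004,  0.005,  0.073]), 'grip_force': np.float64(0.0), 'grip_width': np.float64(0.087)}
[0.596 0.143 0.   ] [-0.093 -1.048  0.715]
[0.527 0.036 0.   ] [0.282 0.066 1.601]
```

View pics/s0.png

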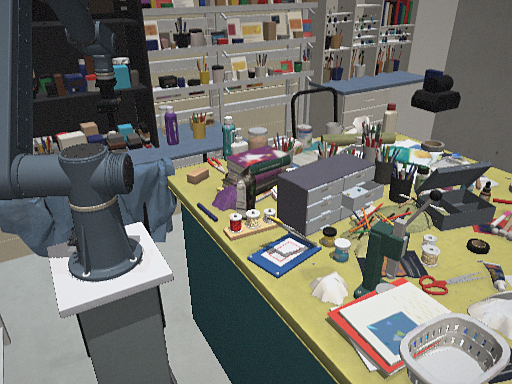

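View pics/t0.png

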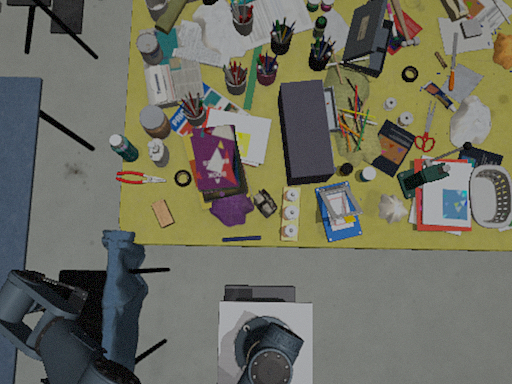

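The scene picture shows the jig at about (285,253), the rack at (250,222) and the block at (198,175). In the top view the block is at (162,213), the rack at (290,213) and the jig at (338,212), with the pouch, bag and books in between at (200–275, 130–220).

Run:
```python
from h import *
t=load('t0');P=cloud(t)
img=t['pixels'];hsv=cv2.cvtColor(img,cv2.COLOR_BGR2HSV)
def box(m,z,name,lim):
    m=m.astype(np.uint8);m2=np.zeros_like(m);u0,u1,v0,v1=lim;m2[v0:v1,u0:u1]=m[v0:v1,u0:u1]
    cs,_=cv2.findContours(m2,cv2.RETR_EXTERNAL,cv2.CHAIN_APPROX_NONE);c=max(cs,key=cv2.contourArea)
    w=np.array([onz(t,u,v,z)[:2] for u,v in c[:,0,:]],np.float32)
    r=cv2.minAreaRect(w);print(name,np.round(r[0],4),np.round(np.array(r[1])+.004,4),round(r[2],2),'px',cv2.boundingRect(c));return r
H=hsv[...,0];S=hsv[...,1];V=hsv[...,2]
print(hsv[213,162],hsv[180,130],hsv[235,330])
box((H>98)&(H<125)&(S>120),.01,'jig',(305,375,170,250))
box((H<20)&(S>60),.04,'block',(145,180,195,232))
box((H<22)&(S>40)|((S<60)&(V>150)),.016,'rack',(276,304,180,245))
for n,(u0,u1,v0,v1) in dict(rack=(278,302,185,242),block=(150,175,198,230),bag=(205,255,190,228),pouch=(250,280,185,220),books=(190,245,125,200),jig=(312,362,180,242)).items():
    p=P[v0:v1,u0:u1].reshape(-1,3);p=p[p[:,2]>.03] if len(p) else p
    if len(p):print(n,np.round(p.min(0),3),np.round(p.max(0),3),np.round(np.percentile(p[:,2],[50,95]),3))
big=cv2.resize(img[120:250,110:380],None,fx=2.9,fy=2.9,interpolation=cv2.INTER_CUBIC)
w=load('w0')['pixels']
s=load('s0')['pixels'][160:290,180:360]
s=cv2.resize(s,(520,376-0));  
out=np.zeros((600,800,3),np.uint8);out[:377,:783]=big[:377,:783]
out[377:,:300]=cv2.resize(w,(300,223));out[377:,310:619]=cv2.resize(s,(309,223));cv2.imwrite('pics/m0.png',out)
```

```text
[ 15 101 164] [ 17 157 148] [106 176 159]
jig [ 0.4639 -0.2525] [0.1967 0.1258] 14.09 px (315, 188, 46, 54)
block [0.4417 0.3554] [0.0959 0.0519] 25.62 px (152, 199, 22, 29)
rack [ 0.4477 -0.0822] [0.071  0.0635] 0.45 px (281, 205, 18, 20)
rack [ 0.282 -0.11   0.036] [0.548 0.066 1.601] [0.061 0.07 ]
block [0.282 0.066 0.03 ] [0.491 0.394 1.601] [0.039 0.045]
bag [0.282 0.043 0.03 ] [0.526 0.211 1.601] [0.048 0.088]
pouch [ 0.282 -0.035  0.034] [0.518 0.066 1.601] [0.139 0.173]
books [0.282 0.066 0.03 ] [0.762 0.27  1.601] [0.132 0.138]
jig [ 0.282 -0.309  0.03 ] [0.566 0.066 1.601] [0.095 0.146]
```

View pics/m0.png

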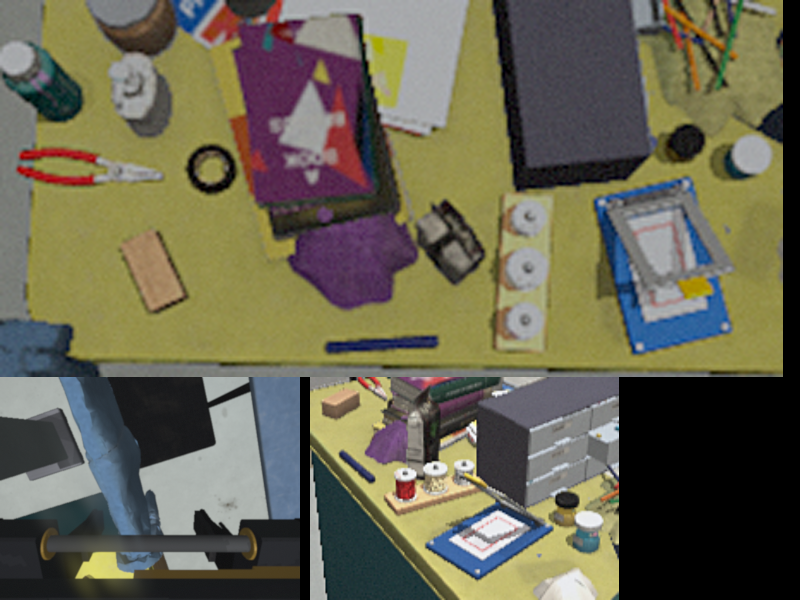

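The close-up shows the jig with its raised grey frame and yellow tab (crop (695,287)), the rack to its left, and the block yawed at crop (153,270). Next I measure the tab and frame angle.

```bash
cat >> h.py <<'E'
from scipy.spatial.transform import Rotation as Ro
J=np.array([.4639,-.2525]);JY=np.radians(14.09)
def jw(x,y,z): c,s=np.cos(JY),np.sin(JY); return np.array([J[0]+c*x-s*y,J[1]+s*x+c*y,z])
def wj(p): c,s=np.cos(JY),np.sin(JY); d=np.array(p[:2])-J; return np.array([c*d[0]+s*d[1],-s*d[0]+c*d[1],p[2]])
def pose(xyz,hd): # tool down, tool y heading hd
    y=np.array([np.cos(hd),np.sin(hd),0]);z=np.array([0,0,-1.]);return np.array(xyz),Ro.from_matrix(np.stack([np.cross(y,z),y,z],1))
def rel(p0,R0,p,R): return np.round(np.r_[R0.inv().apply(p-p0)/.04,(R0.inv()*R).as_rotvec()],3)
E
python3 - <<'E'
from h import *
def yplane(c,u,v,y=0):
    o,d=ray(c,u,v);n=np.array([-np.sin(JY),np.cos(JY),0]);t=(n@np.r_[J,0]+y-n@o)/(n@d);return wj(o+t*d)
for n,(u0,u1,v0,v1) in dict(t0=(335,362,205,232),s0=(265,320,225,260)).items():
    c=load(n);hsv=cv2.cvtColor(c['pixels'],cv2.COLOR_BGR2HSV);m=(hsv[...,0]>15)&(hsv[...,0]<35)&(hsv[...,1]>150)
    m2=np.zeros_like(m);m2[v0:v1,u0:u1]=m[v0:v1,u0:u1];v,u=np.nonzero(m2)
    print(n,len(u),u.mean(),v.mean(),np.round(yplane(c,u.mean(),v.mean()),4),[(a,b) for a,b in zip(u,v)][:8])
c=load('t0');P=cloud(c);p=P[214:226,338:362].reshape(-1,3)
for q in P[219,344:356]: print(np.round(wj(q),3))
o=get_obs();p0,R0=o['position'],Ro.from_quat(o['tool_rot'])
for w in ([.35,.42,.45],[.50,.1,.45],[.42,-.24,.45]): print(w,rel(p0,R0,*pose(w,-1.325)))
E
```

```text
t0 64 349.984375 218.859375 [-0.0421 -0.      0.1518] [(np.int64(351), np.int64(215)), (np.int64(358), np.int64(215)), (np.int64(347), np.int64(216)), (np.int64(348), np.int64(216)), (np.int64(349), np.int64(216)), (np.int64(350), np.int64(216)), (np.int64(351), np.int64(216)), (np.int64(352), np.int64(216))]
s0 0 nan nan [nan nan nan] []
[-0.037  0.015  0.133]
[-0.038  0.013  0.139]
[-0.039  0.009  0.137]
[-0.04   0.005  0.135]
[-0.04   0.003  0.137]
[-0.041 -0.001  0.135]
[-0.042 -0.003  0.14 ]
[-0.043 -0.005  0.145]
[-0.044 -0.008  0.146]
[-0.044 -0.012  0.141]
[-0.045 -0.016  0.139]
[-0.046 -0.019  0.14 ]
[0.35, 0.42, 0.45] [-5.147e+00 -2.958e+00 -1.147e+00 -1.000e-03  2.000e-03  2.587e+00]
[0.5, 0.1, 0.45] [-1.1151e+01 -9.4400e+00 -1.1380e+00 -1.0000e-03  2.0000e-03  2.5870e+00]
[0.42, -0.24, 0.45] [-1.1829e+01 -1.8145e+01 -1.1240e+00 -1.0000e-03  2.0000e-03  2.5870e+00]<stdin>:7: RuntimeWarning: Mean of empty slice.
  ret = ret.dtype.type(ret / rcount)
```

move_arm(commands=[[[-1.3, -0.7, -0.6, 0, 0, 0.15], [-2.6, -1.5, -1.1, 0, 0, 0.33], [-3.9, -2.2, -1.1, 0, 0, 0.5], [-5.1, -3.0, -1.1, 0, 0, 0.68], [-6.1, -4.1, -1.1, 0, 0, 0.86], [-7.1, -5.2, -1.1, 0, 0, 1.04], [-8.1, -6.3, -1.1, 0, 0, 1.22], [-9.1, -7.3, -1.1, 0, 0, 1.4], [-10.1, -8.4, -1.1, 0, 0, 1.58], [-11.1, -9.4, -1.1, 0, 0, 1.76], [-11.2, -10.8, -1.1, 0, 0, 1.94], [-11.3, -12.2, -1.1, 0, 0, 2.12]]], claw=1)

```text
time: 1.65
position: [0.472, -0.0087, 0.4484]
tool_rot: [0.938, 0.346, -0.0, -0.0]
ft_force: [-1.1, -0.6, 0.1]
grip_width: 0.0005
grip_force: 0.0
```

```bash
cat >> h.py <<'E'
def now(): o=get_obs(); return np.array(o['position']),Ro.from_quat(o['tool_rot'])
def cmd(p,R,r): return p+R.apply(np.array(r[:3])*.04),R*Ro.from_rotvec(r[3:])
E
python3 - <<'E'
from h import *
p0=np.array([.19,.595,.405]);R0=pose([0,0,0],1.261)[1]
p,R=cmd(p0,R0,[-11.3,-12.2,-1.1,0,0,2.12]);print(p,now()[0])
for w in ([.42,-.24,.45],jw(-.042,0,.38)): print(w,rel(p,R,*pose(w,-1.325)))
E
```

```text
[ 0.47170889 -0.00756792  0.449     ] [ 0.47200042 -0.00866644  0.44844273]
[0.42, -0.24, 0.45] [-4.774  3.555 -0.025  0.     0.     0.466]
[ 0.42316359 -0.26272472  0.38      ] [-5.086  4.037  1.725  0.     0.     0.466]
```

move_arm(commands=[[[-1.0, 0.8, 0.0, 0, 0, 0.12], [-2.0, 1.6, 0.0, 0, 0, 0.25], [-3.0, 2.4, 0.4, 0, 0, 0.38], [-4.1, 3.2, 1.0, 0, 0, 0.466], [-5.1, 4.0, 1.72, 0, 0, 0.466], [-5.1, 4.0, 1.72, 0, 0, 0.466], [-5.1, 4.0, 1.72, 0, 0, 0.466]]])

```text
time: 2.52
position: [0.4223, -0.261, 0.3798]
tool_rot: [0.992, 0.123, -0.0, -0.001]
ft_force: [-1.1, -0.7, -0.7]
grip_width: 0.0007
grip_force: 0.0
```

Run:
```python
from h import *
w=snap('wrist','w1');print(now()[0],ray(w,0,0)[0],get_obs()['q'],onz(w,256,192,0))
P=cloud(w);hsv=cv2.cvtColor(w['pixels'],cv2.COLOR_BGR2HSV)
m=((hsv[...,0]>98)&(hsv[...,0]<125)&(hsv[...,1]>120)&(w['range_z']>.1)&(abs(P[...,2]-.01)<.008)).astype(np.uint8)
pts=P[m>0];print(len(pts),np.median(pts[:,2]),pts.min(0),pts.max(0))
r=cv2.minAreaRect(pts[:,:2].astype(np.float32));print(r)
```

```text
[ 0.4225795  -0.2604558   0.38021784] [ 0.50175808 -0.24135682  0.36053034] [-7.77974633e-01  3.90637616e-01  1.77662310e+00  4.92453245e-04
  9.74757661e-01  5.45173441e-01] [ 0.39455778 -0.27100736  0.        ]
2514 0.010882587196644821 [ 0.3619165  -0.33175367  0.00251068] [0.57468754 0.02103102 0.01689921]
((0.4437897801399231, -0.1546144038438797), (0.1919756829738617, 0.3755579888820648), 13.803704261779785)
```

View pics/w1.png

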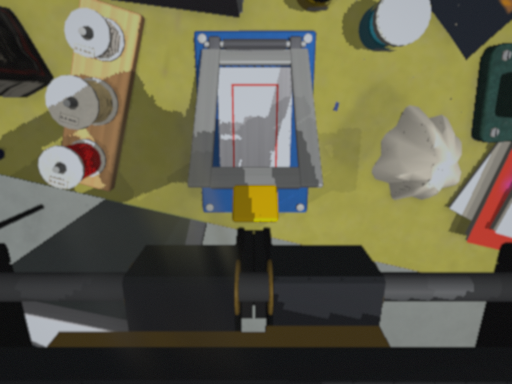

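The wrist view shows the jig from px (193,30) to (316,212), with the yellow tab at (256,203) and the closed fingertips at (254,237), in line with it. The red outline is visible around (255,125).

Run:
```python
from h import *
w=load('w1');P=cloud(w);hsv=cv2.cvtColor(w['pixels'],cv2.COLOR_BGR2HSV);H,S=hsv[...,0],hsv[...,1]
m=((H>98)&(H<125)&(S>120)).astype(np.uint8);k=np.zeros_like(m);k[25:220,180:330]=m[25:220,180:330]
v,u=np.nonzero(k);pts=np.array([onz(w,a,b,.01)[:2] for a,b in zip(u,v)],np.float32)
r=cv2.minAreaRect(pts);print('jig',r)
t=(H>18)&(H<32)&(S>200);k=np.zeros_like(t);k[184:224,230:282]=t[184:224,230:282];v,u=np.nonzero(k);print(len(u),u.mean(),v.mean());q=P[k];print('tab',np.median(q,0),wj(np.median(q,0)))
red=((H<8)|(H>172))&(S>90);k=np.zeros_like(red);k[78:170,228:282]=red[78:170,228:282];v,u=np.nonzero(k);pts=np.array([wj(onz(w,a,b,.012)) for a,b in zip(u,v)]);print('red',len(u),pts.min(0),pts.max(0))
```

```text
jig ((0.4671197831630707, -0.2506391704082489), (0.1916053295135498, 0.12128423899412155), 14.137701988220215)
1533 255.0665362035225 203.5081539465101
tab [ 0.42774818 -0.26095443  0.14119212] [-0.03712237  0.00060093  0.14119212]
red 143 [-0.03632757 -0.02317673  0.012     ] [0.04989219 0.02499576 0.012     ]
```

```bash
sed -i 's/^J=.*/J=np.array([.467,-.2508]);JY=np.radians(14.1)/' h.py
python3 - <<'E'
from h import *
p0=np.array([.19,.595,.405]);R0=pose([0,0,0],1.261)[1]
p,R=cmd(p0,R0,[-11.3,-12.2,-1.1,0,0,2.12]);p,R=cmd(p,R,[-5.1,4.0,1.72,0,0,.466]);print(p,now()[0]-p)
for f in [.95,.8,.7,.6,.5,.4,.3,.2,.1,.017,.017]:
    w=jw(.084-.176*np.cos(f)+.005*f/.8,0,.016+.176*np.sin(f)-.001+.182);print(rel(p,R,w,R)[:3])
E
```

```text
[ 0.42175338 -0.26197006  0.3802    ] [8.26116540e-04 1.51426112e-03 1.78387178e-05]
[0.854 0.004 1.001]
[0.325 0.005 1.424]
[0.009 0.005 1.745]
[-0.273  0.005  2.096]
[-0.518  0.005  2.471]
[-0.725  0.005  2.867]
[-0.891  0.005  3.28 ]
[-1.016  0.005  3.706]
[-1.097  0.005  4.141]
[-1.132  0.005  4.505]
[-1.132  0.005  4.505]
```

move_arm(commands=[[[0.6, 0, 0.6, 0, 0, 0], [0.5, 0, 1.1, 0, 0, 0], [0.32, 0, 1.42, 0, 0, 0], [0.0, 0, 1.75, 0, 0, 0], [-0.27, 0, 2.1, 0, 0, 0], [-0.52, 0, 2.47, 0, 0, 0], [-0.72, 0, 2.87, 0, 0, 0], [-0.89, 0, 3.28, 0, 0, 0], [-1.02, 0, 3.7, 0, 0, 0], [-1.1, 0, 4.14, 0, 0, 0], [-1.13, 0, 4.5, 0, 0, 0], [-1.13, 0, 4.55, 0, 0, 0]]])

```text
time: 4.08
position: [0.3795, -0.2715, 0.2008]
tool_rot: [0.992, 0.124, 0.001, 0.001]
ft_force: [-2.2, 5.0, 41.8]
grip_width: 0.0002
grip_force: 21.2
```

move_arm(commands=[[[0, 0, -0.5, 0, 0, 0], [0, 0, -1.5, 0, 0, 0], [0, 0, -2.9, 0, 0, 0], [0, 0, -4.2, 0, 0, 0], [0, 0, -4.55, 0, 0, 0], [0, 0, -4.55, 0, 0, 0], [0, 0, -4.55, 0, 0, 0]]], claw=1)

```text
time: 4.95
position: [0.3786, -0.2716, 0.3793]
tool_rot: [0.992, 0.124, -0.0, -0.001]
ft_force: [0.3, -0.3, -0.6]
grip_width: 0.0005
grip_force: 0.0
```

```bash
cat > meas.py <<'E'
from h import *
def jig(w,lim):
    P=cloud(w);hsv=cv2.cvtColor(w['pixels'],cv2.COLOR_BGR2HSV);H,S=hsv[...,0],hsv[...,1]
    ok=np.zeros(H.shape,bool);ok[lim[2]:lim[3],lim[0]:lim[1]]=1
    v,u=np.nonzero((H>98)&(H<125)&(S>120)&ok)
    pts=np.array([onz(w,a,b,.01)[:2] for a,b in zip(u,v)],np.float32);print('jig',cv2.minAreaRect(pts))
    t=(H>18)&(H<32)&(S>200)&ok;q=P[t];print('tab',t.sum(),wj(np.median(q,0)))
    v,u=np.nonzero(((H<8)|(H>172))&(S>90)&ok);pts=np.array([onz(w,a,b,.012)[:2] for a,b in zip(u,v)],np.float32);print('red',len(u),cv2.minAreaRect(pts))
E
python3 - <<'E'
from meas import *
w=snap('wrist','w2');print(now()[0]);jig(w,(150,350,5,222))
E
```

```text
[ 0.37853366 -0.27168625  0.37892339]
jig ((0.4600849151611328, -0.2661319077014923), (0.1703321784734726, 0.1480189859867096), 14.250885963439941)
tab 649 [-0.0897785   0.00030908  0.01981812]
red 283 ((0.4673658013343811, -0.25065577030181885), (0.0928199514746666, 0.04804304614663124), 14.126973152160645)
```

View pics/w2.png

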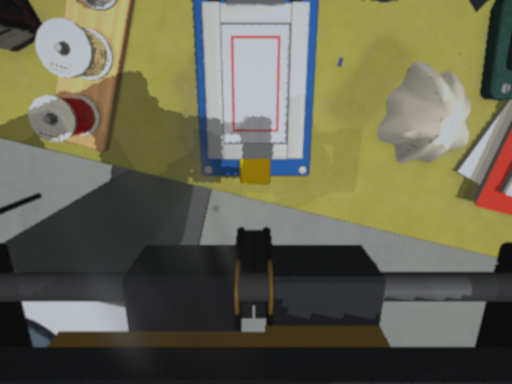

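The frame is now flat with the tab at (255,170), measured at z ≈ 0.02. The full red outline, px (232,37)–(279,131), gives centre (0.4674, −0.2507) and yaw 14.13°.

Run:
```python
from h import *
p0=np.array([.19,.595,.405]);R0=pose([0,0,0],1.261)[1]
p,R=cmd(p0,R0,[-11.3,-12.2,-1.1,0,0,2.12]);p,R=cmd(p,R,[-5.1,4.0,1.72,0,0,.466]);p,R=cmd(p,R,[-1.13,0,0,0,0,0]);np.savez('c.npz',p=p,q=R.as_quat());print(p)
for w in ([.47,-.1,.45],[.50,.1,.45],[.4417,.3554,.40]): print(w,rel(p,R,*pose(w,np.radians(25.6-90))))
```

```text
[ 0.37791192 -0.27296852  0.3802    ]
[0.47, -0.1, 0.45] [ 3.285 -3.634 -1.745  0.     0.    -0.201]
[0.5, 0.1, 0.45] [ 5.229 -8.301 -1.745  0.     0.    -0.201]
[0.4417, 0.3554, 0.4] [  5.369 -14.849  -0.495   0.      0.     -0.201]
```

move_arm(commands=[[[0.9, -0.9, -0.8, 0, 0, 0], [1.8, -1.8, -1.6, 0, 0, 0], [2.7, -3.0, -1.75, 0, 0, 0], [3.5, -4.2, -1.75, 0, 0, -0.05], [4.1, -5.5, -1.75, 0, 0, -0.1], [4.7, -6.9, -1.75, 0, 0, -0.15], [5.2, -8.3, -1.75, 0, 0, -0.2], [5.25, -9.7, -1.75, 0, 0, -0.2], [5.3, -11.1, -1.75, 0, 0, -0.2], [5.33, -12.5, -1.75, 0, 0, -0.2], [5.36, -13.8, -1.5, 0, 0, -0.2], [5.37, -14.85, -1.0, 0, 0, -0.2]]])

```text
time: 6.5
position: [0.4412, 0.3583, 0.4186]
tool_rot: [0.975, 0.222, -0.0, 0.0]
ft_force: [1.1, 0.2, 0.6]
grip_width: 0.0005
grip_force: 0.0
```

move_arm(commands=[[[0, 0, 0.5, 0, 0, 0], [0, 0, 0.5, 0, 0, 0], [0, 0, 0.5, 0, 0, 0], [0, 0, 0.5, 0, 0, 0]]], claw=-1)

```text
time: 7.0
position: [0.4424, 0.3557, 0.4006]
tool_rot: [0.975, 0.221, 0.001, -0.0]
ft_force: [-0.2, 0.9, 0.2]
grip_width: 0.032
grip_force: 0.0
```

```bash
cat >> meas.py <<'E'
def block(w,lim,z=.04):
    hsv=cv2.cvtColor(w['pixels'],cv2.COLOR_BGR2HSV);P=cloud(w)
    ok=np.zeros(hsv.shape[:2],bool);ok[lim[2]:lim[3],lim[0]:lim[1]]=1
    m=(ok&(abs(P[...,2]-z)<.006)).astype(np.uint8)
    cs,_=cv2.findContours(m,cv2.RETR_EXTERNAL,cv2.CHAIN_APPROX_NONE);c=max(cs,key=cv2.contourArea)
    pts=np.array([onz(w,a,b,z)[:2] for a,b in c[:,0]],np.float32);print('block',cv2.boundingRect(c),cv2.minAreaRect(pts),np.median(P[m>0][:,2]))
E
python3 - <<'E'
from meas import *
z=np.load('c.npz');p,R=cmd(z['p'],Ro.from_quat(z['q']),[5.37,-14.85,-.5,0,0,-.2]);np.savez('c.npz',p=p,q=R.as_quat());print(p,now()[0])
w=snap('wrist','w3');block(w,(150,360,60,235))
E
```

```text
[0.44171856 0.35544516 0.4002    ] [0.44243223 0.3557122  0.40064378]
block (229, 126, 42, 80) ((0.4464086890220642, 0.36122214794158936), (0.08950141072273254, 0.044067174196243286), 26.473499298095703) 0.04081951187773003
```

View pics/w3.png

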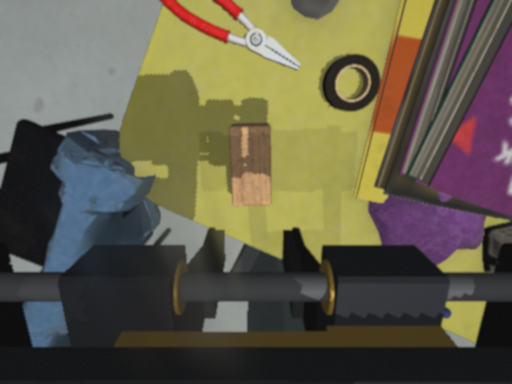

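The block is at px (229–271, 126–206), square to the tool, with the open fingers either side at (210,250) and (295,250). Before descending I check that the gripper body clears the books, and that it clears the cabinet at the end pose.

Run:
```python
from meas import *
def chk(P,c,hd,zmin,name,R=.16):
    d=P.reshape(-1,3)-np.r_[c,0];y=np.array([np.cos(hd),np.sin(hd)]);x=np.array([-y[1],y[0]]);d=d[d[:,2]<.34]
    X,Y=d[:,:2]@x,d[:,:2]@y;k=(abs(X)<R)&(abs(Y)<.16)&(d[:,2]>zmin);X,Y,Z=X[k],Y[k],d[k][:,2];print(name,k.sum())
    H,xe,ye=np.histogram2d(X,Y,bins=16,range=[[-.16,.16]]*2,weights=None)
    Zm=np.zeros((16,16));np.maximum.at(Zm,(np.clip(((X+.16)/.02).astype(int),0,15),np.clip(((Y+.16)/.02).astype(int),0,15)),Z);print((Zm*1000).astype(int))
chk(cloud(load('w3')),[.4464,.3612],np.radians(26.5-90),.05,'block w')
chk(cloud(load('t0')),[.4464,.3612],np.radians(26.5-90),.05,'block t')
chk(cloud(load('t0')),[.4674,-.2507],np.radians(14.1-90),.03,'jig t')
z=np.load('c.npz');print(rel(z['p'],Ro.from_quat(z['q']),*pose([.4464,.3612,.19],np.radians(26.5-90))))
```

```text
block w 62980
[[  0   0   0   0   0   0   0   0   0   0   0   0   0   0   0   0]
 [  0   0   0   0   0   0   0   0   0   0   0   0   0   0   0   0]
 [  0   0   0   0   0   0   0   0   0   0   0   0   0   0   0   0]
 [  0   0   0   0   0   0   0   0   0   0   0   0   0   0   0   0]
 [  0   0   0   0   0   0   0   0   0   0   0   0   0   0   0   0]
 [  0   0   0   0   0   0   0   0   0   0   0   0   0   0   0   0]
 [ 64  51   0   0   0   0   0   0   0   0   0   0   0   0   0  53]
 [ 66  53   0   0 298   0   0 292 268 293   0   0 301   0   0 135]
 [ 61   0   0   0 302 331 331 331 331 331 332 326 303   0   0 135]
 [  0   0   0   0 308 332 332 332 332 332 332 325 296   0   0 135]
 [  0   0   0   0   0   0   0   0   0   0   0   0   0   0   0 134]
 [  0   0   0   0   0   0   0   0   0   0   0   0   0   0   0   0]
 [  0   0   0   0   0   0   0   0   0   0   0   0   0   0   0   0]
 [  0   0   0   0   0   0   0   0   0   0   0   0   0   0   0   0]
 [  0   0   0   0   0   0   0   0   0   0   0   0   0   0   0   0]
 [  0   0   0   0   0   0   0   0   0   0  50  59  51   0   0   0]]
block t 207
[
[... 1499 characters left out ...]
  0   0 132 135 140 137 133 131   0   0   0   0  32]
 [  0   0   0   0   0 118 112   0   0 107 116   0   0   0   0   0]
 [ 65   0   0   0   0  94  96   0   0  89  96   0   0   0   0   0]
 [ 67   0   0   0   0  79  81   0   0  77  80   0   0   0   0   0]
 [ 66   0   0   0   0  57  55  38  34  55  60   0   0   0   0   0]
 [ 55  58   0   0   0  36  37  37  38  39  37   0   0  57  62  59]
 [ 62  54   0   0   0   0   0   0  30   0   0   0   0  63  64  63]
 [ 50 169 176 173 178 177 174 176   0   0  56  56   0  61  65  66]
 [174 176 175 177 175 174 174 175   0   0  59  58  52   0   0   0]
 [176 174 176 176 174 178 176 174   0   0  54  56   0   0   0   0]]
[ 0.168 -0.079  5.255  0.     0.    -0.017]
```

move_arm(commands=[[[0, 0, 0, 0, 0, -0.17], [0, 0, 0, 0, 0, -0.35], [0, 0, 0, 0, 0, -0.52], [0, 0, 0, 0, 0, -0.7], [0, 0, 0, 0, 0, -0.88], [0, 0, 0, 0, 0, -1.05], [0, 0, 0, 0, 0, -1.22], [0, 0, 0, 0, 0, -1.4], [0, 0, 0, 0, 0, -1.58], [0, 0, 0, 0, 0, -1.75], [0, 0, 0, 0, 0, -1.92], [0, 0, 0, 0, 0, -2.1]]])

```text
time: 8.55
position: [0.4422, 0.3558, 0.4008]
tool_rot: [0.291, 0.957, 0.001, 0.001]
ft_force: [-0.5, 0.1, -0.2]
grip_width: 0.0867
grip_force: 0.0
```

Run:
```python
from meas import *
z=np.load('c.npz');p,R=cmd(z['p'],Ro.from_quat(z['q']),[0,0,0,0,0,-2.1]);print(p,now()[0],get_obs()['q'])
t=pose([.4464,.3612,.194],np.radians(26.5+90));print(rel(p,R,*t));np.savez('c.npz',p=t[0],q=t[1].as_quat())
```

```text
[0.44171856 0.35544516 0.4002    ] [0.44216989 0.35575812 0.40077973] [ 4.80661408e-01  4.54576790e-01  1.58394241e+00  2.46392392e-05
  1.10153536e+00 -5.00384074e-01]
[-0.016  0.185  5.155  0.     0.    -1.058]
```

move_arm(commands=[[[0, 0.1, 0.2, 0, 0, -0.18], [0, 0.18, 0.4, 0, 0, -0.36], [0, 0.18, 0.6, 0, 0, -0.54], [0, 0.18, 0.8, 0, 0, -0.72], [0, 0.18, 1.0, 0, 0, -0.9], [0, 0.18, 1.2, 0, 0, -1.058], [0, 0.18, 1.4, 0, 0, -1.058], [0, 0.18, 1.4, 0, 0, -1.058], [0, 0.18, 1.4, 0, 0, -1.058]]])

```text
time: 9.68
position: [0.4461, 0.3621, 0.3443]
tool_rot: [-0.229, 0.973, 0.0, 0.0]
ft_force: [-0.3, 0.4, -0.5]
grip_width: 0.0871
grip_force: 0.0
```

Run:
```python
from meas import *
print(now()[0],now()[1].as_quat(),get_obs()['q'][5])
w=snap('wrist','w4');block(w,(150,360,30,235))
```

```text
[0.4461006  0.36206277 0.34430063] [-2.28845388e-01  9.73462717e-01  9.26786945e-05  3.44820864e-04] -1.5452195630471004
block (228, 136, 50, 93) ((0.4458770453929901, 0.3609668016433716), (0.08949358761310577, 0.04467697814106941), 26.749467849731445) 0.040851205749749375
```

move_arm(commands=[[[0, 0, 0.8, 0, 0, 0], [0, 0, 1.6, 0, 0, 0], [0, 0, 2.4, 0, 0, 0], [0, 0, 3.0, 0, 0, 0], [0, 0, 3.4, 0, 0, 0], [0, 0, 3.75, 0, 0, 0], [0, 0, 3.75, 0, 0, 0], [0, 0, 3.75, 0, 0, 0], [0, 0, 3.75, 0, 0, 0]]])

```text
time: 10.85
position: [0.4462, 0.3623, 0.1948]
tool_rot: [-0.23, 0.973, 0.0, 0.001]
ft_force: [-0.3, -0.4, -1.0]
grip_width: 0.0871
grip_force: 0.0
```

move_arm(commands=[[[0, 0, 0, 0, 0, 0], [0, 0, 0, 0, 0, 0], [0, 0, 0, 0, 0, 0], [0, 0, 0, 0, 0, 0], [0, 0, 0, 0, 0, 0], [0, 0, 0, 0, 0, 0], [0, 0, 0, 0, 0, 0], [0, 0, 0, 0, 0, 0]]], claw=1, squeeze=25)

```text
time: 11.85
position: [0.4459, 0.362, 0.1939]
tool_rot: [-0.23, 0.973, -0.0, -0.0]
ft_force: [0.8, -0.5, 0.7]
grip_width: 0.0448
grip_force: 25.0
```

Run:
```python
from meas import *
z=np.load('c.npz');p,R=cmd(z['p'],Ro.from_quat(z['q']),[0,-.005,0,0,0,0])
for w,h in (([.446,.362,.45],116.5),([.5,.1,.45],110),([.4674,-.2507,.45],104.13),([.4674,-.2507,.30],104.13)):
    r=rel(p,R,*pose(w,np.radians(h)));print(w,r)
np.savez('c.npz',p=p,q=R.as_quat());print(p)
```

```text
[0.446, 0.362, 0.45] [ 0.     0.027 -6.4    0.     0.     0.   ]
[0.5, 0.1, 0.45] [ 1.714 -6.437 -6.4    0.     0.     0.113]
[0.4674, -0.2507, 0.45] [  6.356 -13.92   -6.4     0.      0.      0.216]
[0.4674, -0.2507, 0.3] [  6.356 -13.92   -2.65    0.      0.      0.216]
[0.44648924 0.36102101 0.194     ]
```

move_arm(commands=[[[0, 0, -0.4, 0, 0, 0], [0, 0, -1.2, 0, 0, 0], [0, 0, -2.3, 0, 0, 0], [0, 0, -3.5, 0, 0, 0], [0, 0, -4.8, 0, 0, 0], [0, 0, -5.8, 0, 0, 0], [0, 0, -6.4, 0, 0, 0], [0.15, -0.5, -6.4, 0, 0, 0], [0.4, -1.5, -6.4, 0, 0, 0.02], [0.7, -2.7, -6.4, 0, 0, 0.05], [1.05, -3.9, -6.4, 0, 0, 0.07], [1.35, -5.1, -6.4, 0, 0, 0.09]]])

```text
time: 13.35
position: [0.4878, 0.1527, 0.4484]
tool_rot: [-0.185, 0.983, -0.0, -0.002]
ft_force: [0.3, -0.4, -1.6]
grip_width: 0.0451
grip_force: 25.0
```

Run:
```python
from meas import *
z=np.load('c.npz');p,R=cmd(z['p'],Ro.from_quat(z['q']),[1.35,-5.1,-6.4,0,0,.09]);print(p,now()[0],get_obs()['q'])
for w,h in (([.5,.1,.45],110),([.4674,-.2507,.45],104.13),([.4674,-.2507,.236],104.13)):
    r=rel(p,R,*pose(w,np.radians(h)));print(w,r)
np.savez('c.npz',p=p,q=R.as_quat())
```

```text
[0.48918714 0.15435972 0.45      ] [0.48775881 0.15273504 0.44844462] [ 8.47085798e-02  3.20789670e-01  1.65911361e+00 -7.11314193e-04
  1.16543041e+00 -1.85798107e+00]
[0.5, 0.1, 0.45] [ 0.243 -1.364  0.     0.     0.     0.023]
[0.4674, -0.2507, 0.45] [ 4.193 -9.234  0.     0.     0.     0.126]
[0.4674, -0.2507, 0.236] [ 4.193 -9.234  5.35   0.     0.     0.126]
```

move_arm(commands=[[[0.24, -1.3, 0, 0, 0, 0.02], [0.8, -2.5, 0, 0, 0, 0.04], [1.4, -3.7, 0, 0, 0, 0.06], [2.0, -4.9, 0, 0, 0, 0.08], [2.6, -6.1, 0, 0, 0, 0.1], [3.2, -7.3, 0, 0, 0, 0.126], [3.8, -8.5, 0, 0, 0, 0.126], [4.1, -9.05, 0, 0, 0, 0.126], [4.19, -9.23, 0.4, 0, 0, 0.126], [4.19, -9.23, 1.2, 0, 0, 0.126], [4.19, -9.23, 1.6, 0, 0, 0.126], [4.19, -9.23, 1.6, 0, 0, 0.126]]])

```text
time: 14.85
position: [0.466, -0.248, 0.3831]
tool_rot: [-0.124, 0.992, 0.003, -0.002]
ft_force: [-0.9, 0.3, -0.8]
grip_width: 0.045
grip_force: 25.0
```

Run:
```python
from meas import *
z=np.load('c.npz');p,R=cmd(z['p'],Ro.from_quat(z['q']),[4.19,-9.23,1.6,0,0,.126]);print(p,now()[0],now()[1].as_quat(),R.as_quat(),get_obs()['q'])
np.savez('c.npz',p=p,q=R.as_quat())
w=snap('wrist','w5')
```

```text
[ 0.46745458 -0.25051816  0.386     ] [ 0.46601221 -0.24795772  0.38313032] [-0.12361018  0.99232383  0.00279469 -0.00247771] [-0.12294428  0.99241358  0.          0.        ] [-7.00880076e-01  4.27358745e-01  1.69679386e+00  1.80364712e-04
  1.02490824e+00 -2.51962664e+00]
```

View pics/w5.png

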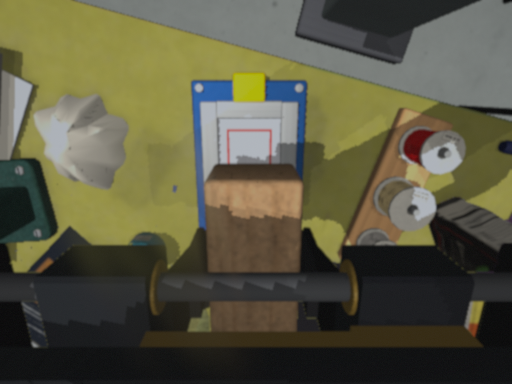

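The block is held square above the jig: its end face is at px (207–301, 165–215) and the near edge of the red outline shows at (228–271, 130). I'll go lower and let it settle.

move_arm(commands=[[[0, 0, 0.7, 0, 0, 0], [0, 0, 1.4, 0, 0, 0], [0, 0, 2.1, 0, 0, 0], [0, 0, 2.8, 0, 0, 0], [0, 0, 3.4, 0, 0, 0], [0, 0, 3.75, 0, 0, 0], [0, 0, 3.75, 0, 0, 0], [0, 0, 3.75, 0, 0, 0], [0, 0, 3.75, 0, 0, 0], [0, 0, 3.75, 0, 0, 0]]])

```text
time: 16.15
position: [0.4675, -0.2496, 0.2367]
tool_rot: [-0.123, 0.992, -0.001, 0.001]
ft_force: [-0.3, -0.3, -2.2]
grip_width: 0.0449
grip_force: 25.0
```

Run:
```python
from meas import *
z=np.load('c.npz');p,R=cmd(z['p'],Ro.from_quat(z['q']),[0,0,3.75,0,0,0]);print(p,now()[0]-p,(R.inv()*now()[1]).as_rotvec(),get_obs()['ft_force'],get_obs()['moment'])
np.savez('c.npz',p=p,q=R.as_quat())
w=snap('wrist','w6')
```

```text
[ 0.46745458 -0.25051816  0.236     ] [2.03702615e-06 9.35508306e-04 6.65822516e-04] [ 0.0012051  -0.00086941 -0.00062382] [-0.29231973 -0.28002483 -2.19227587] [ 0.01713549  0.03343579 -0.00817759]
```

View pics/w6.png

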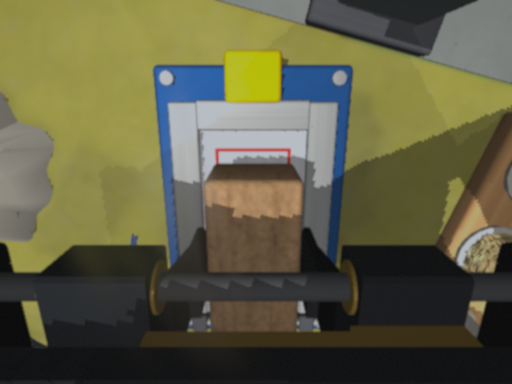

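The near red edge is at v≈150 (216–290), just in front of the block's lower edge at v≈165 (213–298). The frame is flat.

Run:
```python
from meas import *
w=load('w6');J[:]=[.4674,-.2507]
hsv=cv2.cvtColor(w['pixels'],cv2.COLOR_BGR2HSV);H,S=hsv[...,0],hsv[...,1]
red=((H<8)|(H>172))&(S>90);k=np.zeros_like(red);k[140:163,205:300]=red[140:163,205:300];v,u=np.nonzero(k);print(len(u),u.min(),u.max(),v.min(),v.max())
for s in ((u.min(),u.max())): print('red corner',wj(onz(w,s,151,.012)))
P=cloud(w);g=cv2.cvtColor(w['pixels'],cv2.COLOR_BGR2GRAY)
print('col255',[ (i,int(H[i,255]),int(S[i,255]),int(g[i,255]),np.round(wj(P[i,255])[[0,2]],3).tolist()) for i in range(156,192,3)])
for vv in (168,176): 
    m=np.nonzero((H[vv,195:310]<22)&(S[vv,195:310]>70))[0]+195;print(vv,m.min(),m.max())
for a in ((213,165),(298,165)): print('bottom',wj(onz(w,*a,.0428)))
for a in ((206,183),(301,183)): print('top',wj(onz(w,*a,.0828)))
```

```text
200 216 290 149 162
red corner [-0.04508774 -0.02389364  0.012     ]
red corner [-0.04519377  0.02449578  0.012     ]
col255 [(156, 106, 15, 177, [-0.042, 0.013]), (159, 120, 8, 125, [-0.04, 0.014]), (162, 135, 4, 116, [-0.038, 0.013]), (165, 15, 89, 49, [-0.044, 0.051]), (168, 14, 100, 51, [-0.044, 0.058]), (171, 16, 106, 54, [-0.044, 0.065]), (174, 13, 100, 57, [-0.044, 0.071]), (177, 16, 103, 62, [-0.044, 0.077]), (180, 15, 109, 91, [-0.044, 0.082]), (183, 15, 105, 125, [-0.043, 0.083]), (186, 16, 107, 137, [-0.042, 0.083]), (189, 16, 108, 144, [-0.041, 0.084])]
168 215 292
176 213 297
bottom [-0.04247    -0.02216426  0.0428    ]
bottom [-0.04257697  0.02571318  0.0428    ]
top [-0.04308413 -0.02031987  0.0828    ]
top [-0.0431803   0.02165105  0.0828    ]
```

move_arm(commands=[[[0.02, -0.02, 0.15, 0, 0, 0], [0.02, -0.02, 0.3, 0, 0, 0], [0.02, -0.02, 0.4, 0, 0, 0], [0.02, -0.02, 0.48, 0, 0, 0], [0.02, -0.02, 0.51, 0, 0, 0], [0.02, -0.02, 0.51, 0, 0, 0], [0.02, -0.02, 0.51, 0, 0, 0], [0.02, -0.02, 0.51, 0, 0, 0], [0.02, -0.02, 0.51, 0, 0, 0], [0.02, -0.02, 0.51, 0, 0, 0], [0.02, -0.02, 0.51, 0, 0, 0], [0.02, -0.02, 0.51, 0, 0, 0]]])

```text
time: 17.7
position: [0.4667, -0.2504, 0.2155]
tool_rot: [-0.123, 0.992, 0.0, -0.0]
ft_force: [-0.7, 0.1, -1.8]
grip_width: 0.0448
grip_force: 25.0
```

Run:
```python
from meas import *
J[:]=[.4674,-.2507];o=get_obs();print(o['position'],wj(o['position']),o['ft_force'],now()[1].as_matrix()[:,2],o['grip_force'],np.degrees(np.arctan2(*now()[1].as_matrix()[[1,0],1])))
w=snap('wrist','w7');P=cloud(w)
print([(i,np.round(wj(P[i,255])[[0,2]],3).tolist()) for i in range(150,190,3)])
hsv=cv2.cvtColor(w['pixels'],cv2.COLOR_BGR2HSV);m=(abs(P[...,2]-(o['position'][2]-.154))<.004)&(hsv[...,0]<22)&(hsv[...,1]>60);m[:,:180]=0;m[:,320:]=0;m[215:]=0
q=np.array([wj(x) for x in P[m]]);print('top',len(q),np.percentile(q,[1,99],axis=0),np.median(q[:,2]))
s=snap('scene','s7');cv2.imwrite('pics/s7c.png',cv2.resize(s['pixels'][170:290,170:370],(800,480),interpolation=cv2.INTER_CUBIC))
```

```text
[ 0.46670865 -0.25041397  0.21554754] [-0.00060084  0.00044584  0.21554754] [-0.71310576  0.0534429  -1.7987076 ] [-3.36235664e-05 -1.87273040e-06 -9.99999999e-01] 24.999979021959007 104.16546667208226
[(150, [-0.051, 0.013]), (153, [-0.049, 0.013]), (156, [-0.047, 0.013]), (159, [-0.045, 0.013]), (162, [-0.043, 0.013]), (165, [-0.045, 0.03]), (168, [-0.045, 0.037]), (171, [-0.045, 0.044]), (174, [-0.045, 0.05]), (177, [-0.045, 0.055]), (180, [-0.045, 0.059]), (183, [-0.044, 0.063]), (186, [-0.043, 0.063]), (189, [-0.042, 0.063])]
top 3542 [[-0.04557111 -0.02106875  0.05813494]
 [-0.02975625  0.02153269  0.0638588 ]] 0.062358531608123866
```

View pics/s7c.png

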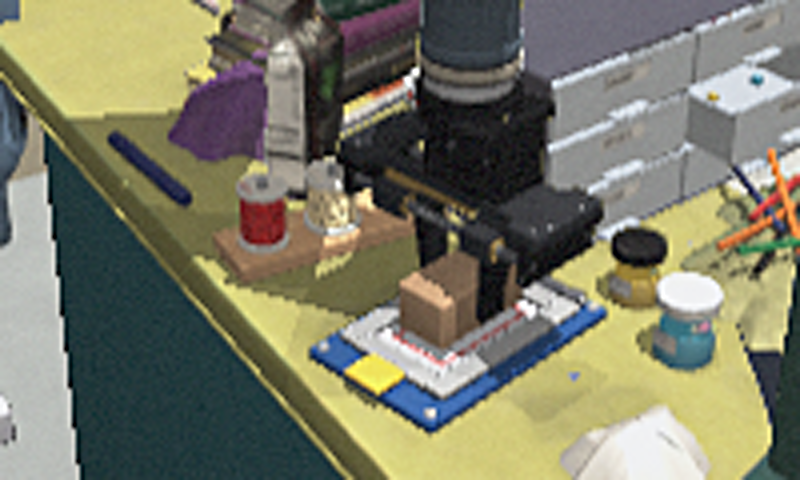

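View pics/w7.png

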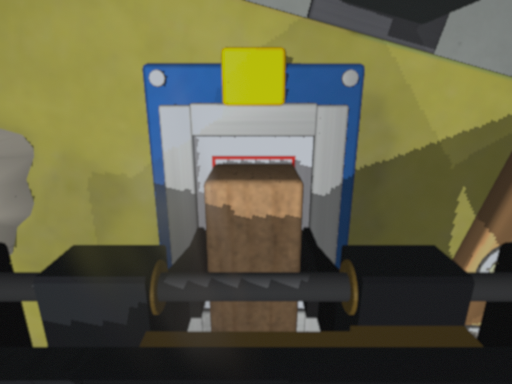

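The scene view shows the block hovering over the outline inside the shut frame, with everything else untouched. In the wrist view the block's lower edge is at v≈165, parallel to the red edge at v≈158. The measurements put it level, about 1 cm above the plate and within 1 mm of centre.

```bash
python3 -c "
from rig import *
print(hand_in())"
```

```text
the job is handed in; nothing more can be done
None
```

The job is handed in: the clamp frame is shut on the plate, and the gripper holds the block level about 1 cm above it, centred on the red outline to within about 1 mm.

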